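# Load a sample cassette under the leaf spring of a balance dock

## Robot

A 6-joint arm with a two-finger parallel gripper is mounted at the origin on the work surface. World frame = base frame: x ahead of the robot, y to its left, z up, the work surface at z = 0. Lengths are in m, angles in rad, forces in N, time in s.
With the tool pointing down it reaches from about 0.25 to 0.725 m from the base axis. Payload 4 kg.
Tool frame: the origin (TCP) lies on the centre line of the jaws, within the pads' length; the fingertips stand ahead of it and the grasp point (between the pads) lies 11 mm behind it (bot.tip_extent is the z of the fingertips in the tool frame, in m); z points along the fingers, y is the direction in which the jaws open and shut (so a half turn about z gives the same grasp; the last joint's range is limited). The gripper opens to 85 mm and grips with 20 to 120 N. Pads are 22 mm wide; open, the fingers measure 114 mm over their backs; the gripper's body (76 mm by 85 mm) begins 54 mm behind the grasp point. The pads swing forward as they close: fully open they stand 13 mm farther back than shut.
Start: joints at [1.222, 0.241, 0.005, 1.335, 0, 1.571], TCP at [0.171, 0.47, 0.239] pointing down, gripper open.
Joint ranges: [-2.72, 2.72], [-1.05, 1.87], [-1.09, 1.28], [-1.99, 2.15], [-1.42, 1.44], [-3.14, 3.14]. Speed limits (rad/s): [2.79, 2.79, 3.14, 3.14, 3.14, 3.14].

## Interface

Orientations are given as a unit quaternion [x, y, z, w].
In Python, from workcell import bot gives the robot as it stands.
- The arm moves only by the shell command python3 -m jog 'ROWS'. ROWS is JSON, a list that holds one entry, the list of rows, each a list of 7 numbers: the shift along the world's x, y, z in m, then the turn, a rotation vector about the world's x, y, z in degrees, then the closure in counts, from 0 (fully open) to 255 (shut). In form: [[[tx, ty, tz, ax, ay, az, fingers], ...]]. A call has 1 to 10 rows; each row is the pose to reach, as a shift and turn from the pose commanded when the call began; what a row does not reach only later rows make up. A row lasts 1/12 s, in which the tool goes at most 41.7 mm and 7.16 degrees, less where a joint would pass 70% of its speed; a pose out of reach is approached as far as the arm can. A call with a gripper value outside its range is refused whole. The fingers move at their own pace and stop on an object; the grip force is fixed at half the most. Time passes only in rows, so rows that repeat a pose let the fingers close. It gives the time, the measured TCP pose, the force and the opening at its end, in the units of the state.
- bot.get_obs(): the state, without advancing time (a new reading comes with each control period).
- bot.camera(name): name is "scene" or "top" or "wrist"; returns the picture (480x640x3 uint8, blue, green, red); there is no depth.
- bot.camera_model(name): a dict with "K" (3x3 intrinsics, pixels), "T" (4x4, takes a point from camera to world coordinates). Camera axes: x right, y down, z forward; pixel columns grow to the right and rows downward; lengths in m; the calibration is good to about 2 mm. A picture is of the moment at which its call begins: read the wrist's pose just before it. camera_model takes no time and is no camera call; for the wrist camera it gives the pose at the moment of the call.
- bot.job_done(): hands the job in, once; it reports no verdict.
The state is a dict: "clock": time; "joint_pos": joint angles; "joint_vel": joint speeds; "tau": joint torques, N m; "eef_pos": TCP position; "tool_rot": TCP orientation; "ft_force": force on the tool from outside, world axes, zero at the start; "ft_torque": the same for the moment, N m; "grip_width": finger opening in m.
Only numpy, scipy, OpenCV 4.12 (cv2) and the standard library are available. Lean on these libraries where they do the work, as an engineer would, in place of code of your own. Each camera call takes 0.05 s, during which the arm holds its last target. There are 200 camera calls.

## Task

Load the blue sample cassette into the dock: press it down hard with the fingertips so that the sprung lift plate under it sinks, and keep pressing while you slide it under the bridge and the leaf spring until it is fully home against the end stop and the orange lift plate has sprung up again behind it. Only press and slide it, never lift it out; leave the vial, the amber bottle and the tin where they stand, and take your hand away at the end.

Things in the scene. Friction and masses are not known exactly. Their poses are not given: they have to be found in the camera images.
- dock: Low white dock, 260 x 124 mm, fixed to the bench, placed and turned differently each time. Origin: centre of its underside, on the bench; +x = loading direction, y across, z up. All 'dock' numbers are mm from this origin. Rails: inner faces y +-41.5, x -130 to 112, top z 34. Aluminium floor: x -3 to 112, z 14. Base top z 10.
- bridge (a point): Middle of the lower edge of the grey bridge's near face, dock x 60, z 34. The bridge crosses the track from x 60 to 72; underside z 34, top z 48: a pressed-down cassette passes with 6 mm to spare.
- end_stop (a point): Middle of the foot of the white end stop's face, dock x 112, z 14 (stop's top z 40). The nose rests against this face when home.
- cassette: Blue flat loose cassette, 110 (x) x 80 (y) x 14 mm, 120 to 240 g. Origin: centre of its underside; axes parallel to the dock's; its +x end (nose) goes in first. Starts on the raised lift plate, origin at dock x -50 to -36, z 26: its top (z 40) is 6 mm too high for the bridge. Pressed fully down: underside z 14, top z 28. Home: origin at dock x 57, z 14, level.
- rib (a point): Middle of the top of the yellow rib on the cassette: 6 mm high, 6 mm long (cassette x -11 to -5), across the full width. A fingertip on the flat deck behind it (cassette x -55 to -11) drags the cassette by friction or pushes on the rib. At home the rib is 8 mm short of the bridge.
- press_pad (a point): Centre of the black pad on the cassette's top, 30 mm behind the cassette's origin and 14 mm above its underside.
- lifter (a joint): Orange sprung lift plate under the cassette: 0 = fully up (top at dock z 26), 0.012 m = fully down (top z 14, level with the floor). Its spring pushes up with 4.5 N when up and 9.3 N when down; a few mm short of the bottom is low enough for the bridge, and pressing beyond the bottom is pressing on rigid metal. It springs back to 0 behind the cassette once the cassette's tail has passed dock x -4 (cassette origin beyond dock x 51).
- lifter_top (a point): Centre of the lift plate's upper face, at dock x -61.
- leaf (a joint): Steel leaf spring, 44 mm wide, hinged behind the bridge at dock x 70, z 42 and sloping down towards the end stop. 0 = at rest, about 0.15 rad when it rides on the loaded cassette's nose, which it then presses down with about 4 N.
- leaf_tip (a point): Underside of the leaf spring's free end, at rest at dock x 103, z 23, that is 5 mm below the top of a pressed-down cassette, whose nose lifts it as it slides in.
- vial: Small clear vial with black cap, 24 mm across, 46 mm high, beside the dock; not to be disturbed. Origin: centre of its foot.
- amber_bottle: Amber glass bottle with black cap, 32 mm across, 65 mm high, beside the dock; not to be disturbed. Origin: centre of its foot.
- tin: Flat round steel tin, 44 mm across, 18 mm high, beside the dock; not to be disturbed. Origin: centre of its foot.
Things that resemble listed ones, but are neither listed nor needed, are in the scene too. Of the things that look like the cassette, the largest one is meant.

How it is judged:
On the way, in this order (a step that is already met when the one before it is completed fails the run):
1. the cassette is pressed down with the fingers so that the lift plate sinks at least 8 mm (value of joint lifter above 0.008 m and contact force between the fingers and cassette above 3 N), for 0.1 s.
2. still pressed down (lift plate at least 3 mm down), the cassette's nose slides under the leaf spring and raises it (value of joint leaf above 0.06 rad and value of joint lifter above 0.003 m and contact force between the fingers and cassette above 2 N), for 0.04 s.
At the end, for the whole second after the job is handed in: The cassette lies level (within 0.05 rad) on the dock's floor, within 5 mm of the end stop, at rest, with the leaf spring riding on its nose (raised at least 0.10 rad) and the lift plate sprung up behind it (within 2 mm of fully up) (x of cassette in the frame of dock above 0.052 m and z of cassette in the frame of dock below 0.0165 m and angle between cassette's own z axis and vertical below 0.05 rad and value of joint leaf above 0.1 rad and value of joint lifter below 0.002 m and linear speed of cassette below 0.01 m/s); the robot touches nothing.
It fails at once if the cassette is lifted (underside more than 12 mm above its starting height) (height (world z) of cassette above 0.038 m).
It fails at once if the vial is moved more than 15 mm (distance of vial from where it was at the start of the episode above 0.015 m).
It fails at once if the amber bottle is moved more than 15 mm (distance of amber_bottle from where it was at the start of the episode above 0.015 m).
It fails at once if the tin is moved more than 15 mm (distance of tin from where it was at the start of the episode above 0.015 m).
It also fails if it takes over 40 s, if anything falls off the work surface, if the arm or the gripper's body presses on something with over 40 N, if the wrist force passes 120 N, or if a joint passes its speed limit or range.

## Working session

There is one attempt and no reset: what is moved stays moved. The work goes in short steps, Python scripts to look and compute and a shell command to move; the robot and the scene stay as the last step left them, time stands still between calls to the robot, and variables do not carry over. Pictures are saved under pics/ and viewed, about 8 in all and at most 12, crops included, and the job is handed in when it is done.

```bash
mkdir -p pics; ls; python3 - <<'E'
from workcell import bot
import cv2
print(bot.get_obs(), bot.tip_extent)
for n in("scene","top"):
    im=bot.camera(n); cv2.imwrite(f"pics/{n}0.png",im); m=bot.camera_model(n); print(n,m)
E
```

```text
pics
{'clock': 0.0, 'joint_pos': array([ 1.22202801e+00,  2.41406390e-01,  3.75333707e-03,  1.33521456e+00,
       -8.87944483e-06,  1.57079455e+00]), 'joint_vel': array([-1.24126491e-03, -2.41238635e-06,  1.03388243e-03,  1.42824001e-04,
        1.54139898e-03, -6.71773276e-04]), 'tau': array([-1.87772516e-04, -3.72311997e+01,  2.52409941e+01,  1.68698811e-02,
        4.63452568e-05, -1.48490575e-06]), 'eef_pos': array([0.17066514, 0.46932539, 0.23842735]), 'tool_rot': array([ 1.73500694e-01,  9.84833203e-01, -1.02070478e-03, -1.75314069e-04]), 'ft_force': array([0.28320736, 0.67968913, 0.37798249]), 'ft_torque': array([ 0.03231194, -0.03280029, -0.02148317]), 'grip_width': 0.08500082739005302} 0.008
scene {'K': array([[433.15678224,   0.        , 314.49357244],
       [  0.        , 433.15678224, 245.27464706],
       [  0.        ,   0.        ,   1.        ]]), 'T': array([[-0.78930374,  0.36134922, -0.49641348,  0.83240421],
       [ 0.61386152,  0.48176012, -0.62536487,  0.34820904],
       [ 0.01317711, -0.79833197, -0.60207344,  0.46246598],
       [ 0.        ,  0.        ,  0.        ,  1.        ]])}
top {'K': array([[462.07770586,   0.        , 322.96114937],
       [  0.        , 462.07770586, 233.24441526],
       [  0.        ,   0.        ,   1.        ]]), 'T': array([[-0.02674042, -0.98884571,  0.14652343,  0.40140246],
       [-0.99869137,  0.03281864,  0.0392234 , -0.0846815 ],
       [-0.04359459, -0.14528284, -0.98842926,  0.78073577],
       [ 0.        ,  0.        ,  0.        ,  1.        ]])}
```

View pics/top0.png

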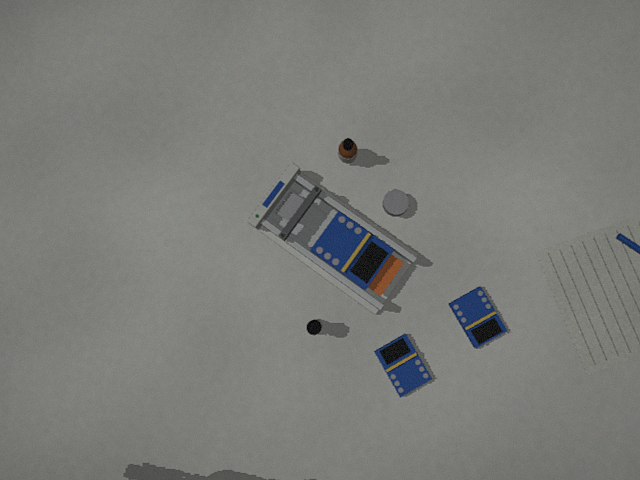

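View pics/scene0.png

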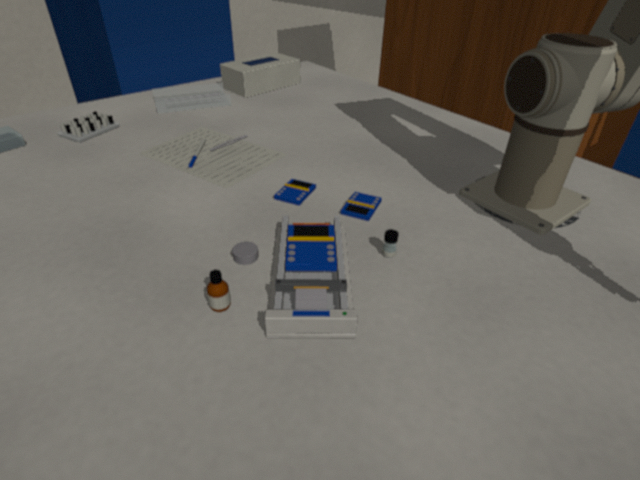

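The top view shows three blue cassettes. One is in the dock at about (355,248), and the loose ones at (405,365) and (478,317) are smaller. The dock one is the largest and sits on the orange lift plate at (387,277), so it is the one meant. The end stop is at the upper left, around (275,197). The vial is at (314,327), the bottle at (347,150) and the tin at (396,203).

```bash
cat > h.py <<'E'
import numpy as np, cv2
def ray(m,uv,z):
    uv=np.atleast_2d(uv).astype(float); K,T=m["K"],m["T"]
    d=np.c_[uv,np.ones(len(uv))]@np.linalg.inv(K).T@T[:3,:3].T
    o=T[:3,3]; return o+d*((z-o[2])/d[:,2])[:,None]
def proj(m,P):
    P=np.atleast_2d(P); T=m["T"]; c=(P-T[:3,3])@T[:3,:3]; p=c@m["K"].T; return p[:,:2]/p[:,2:]
E
python3 - <<'E'
from workcell import bot
from h import *
for n,box in(("top",(300,205,400,290)),("scene",(277,218,345,276))):
    im=cv2.imread(f"pics/{n}0.png"); m=bot.camera_model(n)
    hsv=cv2.cvtColor(im,cv2.COLOR_BGR2HSV)
    x0,y0,x1,y1=box
    def mask(lo,hi):
        a=cv2.inRange(hsv,lo,hi); b=np.zeros_like(a); b[y0:y1,x0:x1]=a[y0:y1,x0:x1]; return b
    def big(a):
        c=max(cv2.findContours(a,cv2.RETR_EXTERNAL,cv2.CHAIN_APPROX_NONE)[0],key=cv2.contourArea); return c[:,0]
    def rect(c,z):
        P=ray(m,c,z)[:,:2]; r=cv2.minAreaRect((P*1000).astype(np.float32)); return np.round(r[0],1),np.round(r[1],1),round(r[2],1)
    bl=mask((105,120,50),(125,255,255)); ye=mask((20,120,80),(35,255,255)); bk=mask((0,0,0),(180,255,40))
    orr=cv2.inRange(hsv,(5,150,80),(17,255,255))
    print(n,"blue",rect(big(bl),.04),"union",rect(big(cv2.morphologyEx(bl|ye|bk,cv2.MORPH_CLOSE,np.ones((3,3)))),.04))
    print(" rib",rect(big(ye),.046)," pad",rect(big(bk),.04))
    if n=="top":
        b=np.zeros_like(orr); b[250:300,360:410]=orr[250:300,360:410]; print(" orange",rect(big(b),.026))
        for k,uv,z in(("vial",(314,327),.046),("bottle",(347,144),.065),("tin",(396,202),.018)): print(k,ray(m,uv,z)[0].round(3))
        # dock corners by eye: far-end stop top corners, rail ends
        for uv in((249,221),(297,165),(379,311),(416,262)): print(uv, ray(m,uv,.034)[0].round(4))
        cr=cv2.resize(im[150:330,235:435],None,fx=4,fy=4,interpolation=cv2.INTER_CUBIC)[:600,:800]; 
        cv2.imwrite("pics/crop0.png",cv2.resize(im[155:325,235:435],None,fx=3.5,fy=3.5,interpolation=cv2.INTER_CUBIC))
E
```

```text
top blue (array([ 483.2, -100.4]), array([108.9,  79.9]), 52.5) union (array([ 483.2, -100.4]), array([108.9,  79.9]), 52.5)
 rib (array([ 478.4, -106.9]), array([ 5.4, 74.7]), 52.6)  pad (array([ 463.1, -127.3]), array([32.8, 58.5]), 52.6)
 orange (array([ 442.2, -154.4]), array([23.9, 64.4]), 52.6)
vial [ 0.363 -0.038  0.046]
bottle [ 0.651 -0.099  0.065]
tin [ 0.563 -0.178  0.018]
(249, 221) [0.5366 0.0667 0.034 ]
(297, 165) [ 0.6291 -0.0146  0.034 ]
(379, 311) [ 0.3844 -0.1407  0.034 ]
(416, 262) [ 0.4605 -0.2033  0.034 ]
scene blue (array([504.4, -74.1]), array([73.4, 79. ]), 52.6) union (array([490.1, -92.9]), array([120.6,  79. ]), 52.6)
 rib (array([ 482.1, -103.8]), array([11.1, 73.7]), 53.2)  pad (array([ 463.6, -127.5]), array([26.6, 56.4]), 53.2)
```

View pics/crop0.png

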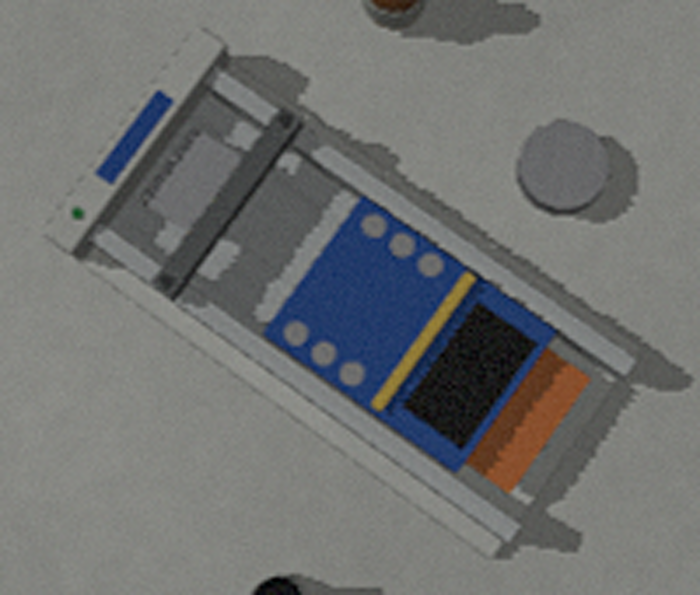

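The crop confirms the large cassette: the measured outline of 109×80 mm matches the given 110×80. It has the yellow rib and black pad, and the orange plate shows behind it. Its origin is at about (483,-100) mm and the loading direction is 52.6°. Next I move above the deck behind the rib with the fingers shut.

```bash
R='[0.297,-0.590,-0.10,0,0,-107.4,255]'; python3 -m jog '[[[0.297,-0.590,-0.10,0,0,-107.4,255],[0.297,-0.590,-0.10,0,0,-107.4,255],[0.297,-0.590,-0.10,0,0,-107.4,255],[0.297,-0.590,-0.10,0,0,-107.4,255],[0.297,-0.590,-0.10,0,0,-107.4,255],[0.297,-0.590,-0.10,0,0,-107.4,255],[0.297,-0.590,-0.10,0,0,-107.4,255],[0.297,-0.590,-0.10,0,0,-107.4,255],[0.297,-0.590,-0.10,0,0,-107.4,255],[0.297,-0.590,-0.10,0,0,-107.4,255]]]'
cat >> h.py <<'E'
from scipy.spatial.transform import Rotation as R
D=np.array([np.cos(np.radians(52.6)),np.sin(np.radians(52.6))]); N=np.array([-D[1],D[0]])
def st(bot):
    o=bot.get_obs(); y=R.from_quat(o["tool_rot"]).as_matrix(); p=o["eef_pos"]; r=(p[:2]-[.4832,-.1004])*1000
    print("t",round(o["clock"],2),"p",p.round(4),"yaw_y",np.degrees(np.arctan2(y[1,1],y[0,1])).round(1),"zax",y[:,2].round(3),"cass-rel x,y mm",(r@D).round(1),(r@N).round(1),"F",o["ft_force"].round(1),"w",round(o["grip_width"],4)); return o
E
python3 -c "
from workcell import bot
from h import *
st(bot)"
```

```text
clock: 0.93
eef_pos: [0.3563, 0.0999, 0.1766]
tool_rot: [0.719, 0.695, 0.0, 0.0]
ft_force: [1.2, 0.1, 0.8]
grip_width: -0.0002
t 0.93 p [0.3563 0.0999 0.1766] yaw_y -1.9 zax [ 0.  0. -1.] cass-rel x,y mm 82.1 222.5 F [1.2 0.1 0.8] w -0.0002
```

```bash
python3 -m jog '[[[0.112,-0.220,-0.077,0,0,-35.5,255],[0.112,-0.220,-0.077,0,0,-35.5,255],[0.112,-0.220,-0.077,0,0,-35.5,255],[0.112,-0.220,-0.077,0,0,-35.5,255],[0.112,-0.220,-0.077,0,0,-35.5,255],[0.112,-0.220,-0.077,0,0,-35.5,255],[0.112,-0.220,-0.077,0,0,-35.5,255],[0.112,-0.220,-0.077,0,0,-35.5,255],[0.112,-0.220,-0.077,0,0,-35.5,255]]]'
python3 -c "
from workcell import bot
from h import *
st(bot)
m=bot.camera_model('wrist'); im=bot.camera('wrist'); cv2.imwrite('pics/w1.png',im)
P=[[*(np.array([.4832,-.1004])+x*D/1000+y*N/1000),.04] for x,y in((55,40),(55,-40),(-55,40),(-55,-40),(-25,0),(-8,0))]
print(proj(m,P).round())
cv2.imwrite('pics/s1.png',cv2.resize(bot.camera('scene')[170:370,200:440],(720,600)))"
```

```text
clock: 1.68
eef_pos: [0.4671, -0.1178, 0.0993]
tool_rot: [0.896, 0.445, -0.001, -0.001]
ft_force: [0.0, 0.6, -0.4]
grip_width: 0.0
t 1.68 p [ 0.4671 -0.1178  0.0993] yaw_y -37.2 zax [-0.002  0.001 -1.   ] cass-rel x,y mm -23.6 2.2 F [ 0.   0.6 -0.4] w 0.0
[[247. 119.]
 [396. 119.]
 [256. 306.]
 [385. 307.]
 [321. 261.]
 [321. 233.]]
```

View pics/w1.png

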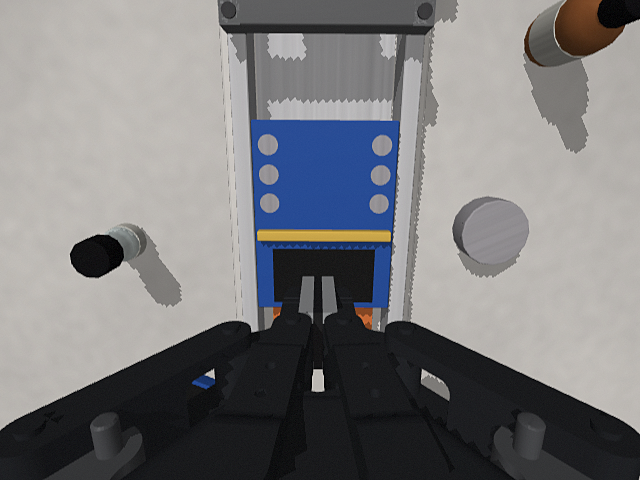

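The wrist view shows the cassette squarely between the rails, with its front corners at (252,121) and (398,121). That is within 2 mm of the prediction from the top view. The rib is at row 236 and the bridge's lower edge at about row 33.

```bash
python3 -c "
from workcell import bot
from h import *
st(bot); m=bot.camera_model('wrist')
for uv,z in(((327,33),.034),((325,121),.04),((325,231),.046)):
    r=(ray(m,uv,z)[0][:2]-[.4832,-.1004])*1000; print((r@D).round(1),(r@N).round(1))"
python3 -m jog '[[[0,0,-0.02,0,0,0,255],[0,0,-0.035,0,0,0,255],[0,0,-0.043,0,0,0,255],[0,0,-0.043,0,0,0,255]]]'
python3 -c "
from workcell import bot
from h import *
st(bot)"
```

```text
t 1.78 p [ 0.4673 -0.1168  0.1001] yaw_y -37.0 zax [-0.001  0.001 -1.   ] cass-rel x,y mm -22.7 2.7 F [ 0.5 -0.   0.4] w -0.0003
99.1 -2.0
55.0 -1.3
-4.6 -1.9
clock: 2.12
eef_pos: [0.4664, -0.1163, 0.0559]
tool_rot: [0.895, 0.446, -0.001, -0.001]
ft_force: [-0.3, 0.5, 0.4]
grip_width: 0.0003
t 2.12 p [ 0.4664 -0.1163  0.0559] yaw_y -37.0 zax [-0.003  0.001 -1.   ] cass-rel x,y mm -22.9 3.7 F [-0.3  0.5  0.4] w 0.0003
```

```bash
python3 -m jog '[[[0.0023,-0.005,0,0,0,0,255],[0.0023,-0.005,0,0,0,0,255],[0.0023,-0.005,-0.006,0,0,0,255],[0.0023,-0.005,-0.010,0,0,0,255],[0.0023,-0.005,-0.014,0,0,0,255],[0.0023,-0.005,-0.018,0,0,0,255],[0.0023,-0.005,-0.020,0,0,0,255],[0.0023,-0.005,-0.020,0,0,0,255]]]'
python3 -c "
from workcell import bot
from h import *
st(bot)"
```

```text
clock: 2.78
eef_pos: [0.4713, -0.1233, 0.0373]
tool_rot: [0.895, 0.445, 0.001, 0.001]
ft_force: [0.0, 0.5, 7.3]
grip_width: 0.0004
t 2.78 p [ 0.4713 -0.1233  0.0373] yaw_y -37.1 zax [ 0.002 -0.    -1.   ] cass-rel x,y mm -25.4 -4.5 F [0.  0.5 7.3] w 0.0004
```

```bash
python3 -m jog '[[[0,0,-0.001,0,0,0,255],[0,0,-0.002,0,0,0,255],[0,0,-0.002,0,0,0,255]]]'
python3 -c "
from workcell import bot
from h import *
st(bot)"
```

```text
clock: 3.03
eef_pos: [0.4714, -0.1233, 0.036]
tool_rot: [0.895, 0.445, 0.001, 0.001]
ft_force: [-0.7, -0.4, 9.5]
grip_width: -0.0001
t 3.03 p [ 0.4714 -0.1233  0.036 ] yaw_y -37.1 zax [ 0.002 -0.    -1.   ] cass-rel x,y mm -25.4 -4.5 F [-0.7 -0.4  9.5] w -0.0001
```

```bash
python3 -m jog '[[[0,0,-0.001,0,0,0,255],[0,0,-0.002,0,0,0,255],[0,0,-0.002,0,0,0,255]]]'
python3 -c "
from workcell import bot
from h import *
st(bot)"
```

```text
clock: 3.28
eef_pos: [0.4714, -0.1234, 0.0359]
tool_rot: [0.895, 0.445, 0.001, 0.001]
ft_force: [-5.3, 1.4, 24.1]
grip_width: 0.0003
t 3.28 p [ 0.4714 -0.1234  0.0359] yaw_y -37.1 zax [ 0.003 -0.001 -1.   ] cass-rel x,y mm -25.4 -4.6 F [-5.3  1.4 24.1] w 0.0003
```

The plate bottomed out at TCP z 0.036 with a 24 N press. Now I slide.

```bash
python3 -m jog '[[[0.0024,0.0032,0,0,0,0,255],[0.0048,0.0064,0,0,0,0,255],[0.0073,0.0095,0,0,0,0,255],[0.0097,0.0127,0,0,0,0,255],[0.0121,0.0159,0,0,0,0,255],[0.0146,0.0191,0,0,0,0,255],[0.0170,0.0222,0,0,0,0,255],[0.0194,0.0254,0,0,0,0,255],[0.0219,0.0286,0,0,0,0,255],[0.0243,0.0318,0,0,0,0,255]]]'
cat > look.py <<'E'
from workcell import bot
from h import *
import sys
st(bot); m=bot.camera_model('wrist'); im=bot.camera('wrist'); cv2.imwrite(f'pics/{sys.argv[1]}.png',im)
hsv=cv2.cvtColor(im,cv2.COLOR_BGR2HSV); ye=cv2.inRange(hsv,(20,120,80),(35,255,255))
v,u=np.nonzero(ye)
if len(u):
    r=(ray(m,(np.median(u),np.median(v)),.034)[0][:2]-[.4832,-.1004])*1000; print("rib px",np.median(u),np.median(v),u.min(),u.max(),"origin est moved", (r@D+8).round(1),"lat",(r@N).round(1))
E
python3 look.py w2
```

```text
clock: 4.12
eef_pos: [0.494, -0.0962, 0.036]
tool_rot: [0.896, 0.444, -0.003, 0.005]
ft_force: [-10.4, -12.3, 25.3]
grip_width: -0.0002
t 4.12 p [ 0.494  -0.0962  0.036 ] yaw_y -37.3 zax [-0.001 -0.011 -1.   ] cass-rel x,y mm 9.8 -6.0 F [-10.4 -12.3  25.3] w -0.0002
rib px 310.0 262.0 220 399 origin est moved 35.5 lat -3.3
```

```bash
python3 -m jog '[[[0.0024,0.0032,0,0,0,0,255],[0.0048,0.0064,0,0,0,0,255],[0.0073,0.0095,0,0,0,0,255],[0.0097,0.0127,0,0,0,0,255],[0.0121,0.0159,0,0,0,0,255],[0.0146,0.0191,0,0,0,0,255],[0.0170,0.0222,0,0,0,0,255],[0.0194,0.0254,0,0,0,0,255],[0.0219,0.0286,0,0,0,0,255],[0.0243,0.0318,0,0,0,0,255]]]'
python3 look.py w3
```

```text
clock: 5.0
eef_pos: [0.5184, -0.0643, 0.036]
tool_rot: [0.896, 0.444, -0.002, 0.005]
ft_force: [-9.1, -12.7, 24.3]
grip_width: -0.0001
t 5.0 p [ 0.5184 -0.0643  0.036 ] yaw_y -37.3 zax [ 0.   -0.01 -1.  ] cass-rel x,y mm 50.1 -6.0 F [ -9.1 -12.7  24.3] w -0.0001
rib px 309.0 262.0 220 399 origin est moved 75.7 lat -2.9
```

View pics/w3.png

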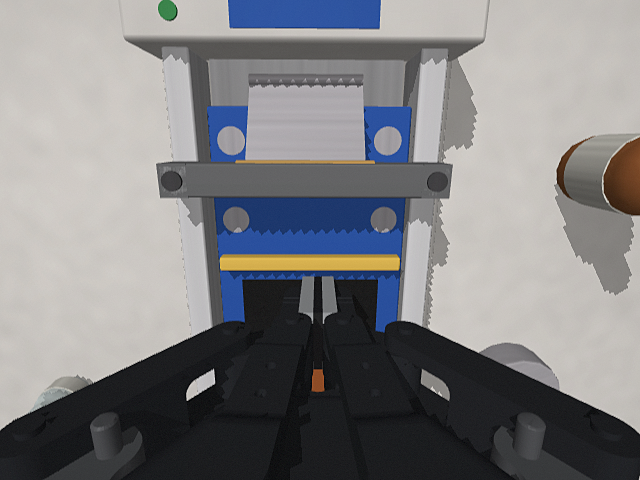

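The cassette has moved 76 mm. Its nose is past the bridge at row 107, beneath the leaf (rows 75–160), and about 20 mm remain.

```bash
python3 -m jog '[[[0.0018,0.0024,0,0,0,0,255],[0.0036,0.0048,0,0,0,0,255],[0.0055,0.0071,0,0,0,0,255],[0.0073,0.0095,0,0,0,0,255],[0.0091,0.0119,0,0,0,0,255],[0.0103,0.0135,0,0,0,0,255],[0.0103,0.0135,0,0,0,0,255]]]'
python3 look.py w4
python3 -m jog '[[[0.0006,0.0008,0,0,0,0,255],[0.0012,0.0016,0,0,0,0,255],[0.0018,0.0024,0,0,0,0,255],[0.0018,0.0024,0,0,0,0,255]]]'
python3 look.py w5
```

```text
clock: 5.63
eef_pos: [0.5272, -0.0526, 0.036]
tool_rot: [0.896, 0.443, -0.004, 0.006]
ft_force: [-13.8, -16.6, 27.2]
grip_width: 0.0002
t 5.63 p [ 0.5272 -0.0526  0.036 ] yaw_y -37.4 zax [-0.003 -0.014 -1.   ] cass-rel x,y mm 64.7 -5.9 F [-13.8 -16.6  27.2] w 0.0002
rib px 309.0 269.0 220 398 origin est moved 87.2 lat -2.8
clock: 6.02
eef_pos: [0.529, -0.05, 0.0359]
tool_rot: [0.896, 0.443, -0.004, 0.006]
ft_force: [-12.9, -15.6, 26.7]
grip_width: 0.0006
t 6.02 p [ 0.529  -0.05    0.0359] yaw_y -37.4 zax [-0.003 -0.014 -1.   ] cass-rel x,y mm 67.8 -5.8 F [-12.9 -15.6  26.7] w 0.0006
rib px 309.0 269.0 220 398 origin est moved 90.4 lat -2.7
```

View pics/w5.png

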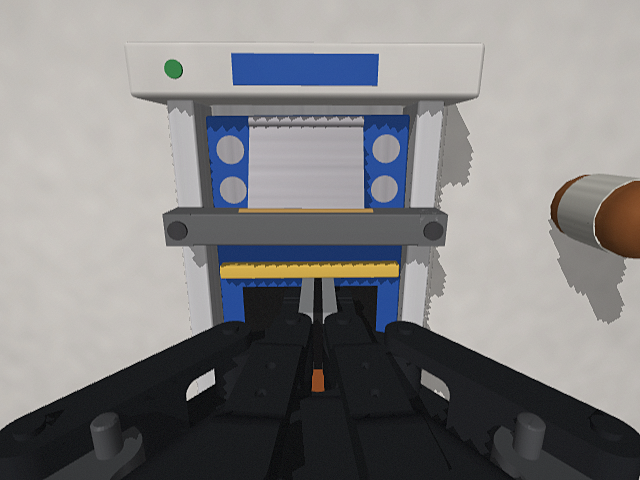

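About 6 mm remain: the nose is at row 116, short of the stop. The finger slipped about 3 mm and now pushes on the rib.

```bash
python3 -m jog '[[[0.0006,0.0008,0,0,0,0,255],[0.0012,0.0016,0,0,0,0,255],[0.0018,0.0024,0,0,0,0,255],[0.0024,0.0032,0,0,0,0,255],[0.0024,0.0032,0,0,0,0,255]]]'
python3 look.py w6
python3 -m jog '[[[0.0006,0.0008,0,0,0,0,255],[0.0012,0.0016,0,0,0,0,255],[0.0012,0.0016,0,0,0,0,255]]]'
python3 look.py w7
```

```text
clock: 6.48
eef_pos: [0.5314, -0.0469, 0.0359]
tool_rot: [0.896, 0.443, -0.004, 0.006]
ft_force: [-13.2, -16.0, 27.4]
grip_width: 0.0002
t 6.48 p [ 0.5314 -0.0469  0.0359] yaw_y -37.4 zax [-0.003 -0.014 -1.   ] cass-rel x,y mm 71.8 -5.8 F [-13.2 -16.   27.4] w 0.0002
rib px 309.0 269.0 220 398 origin est moved 94.4 lat -2.7
clock: 6.78
eef_pos: [0.5317, -0.0464, 0.0359]
tool_rot: [0.897, 0.443, -0.006, 0.006]
ft_force: [-14.3, -19.8, 29.2]
grip_width: 0.0003
t 6.78 p [ 0.5317 -0.0464  0.0359] yaw_y -37.4 zax [-0.004 -0.016 -1.   ] cass-rel x,y mm 72.4 -5.8 F [-14.3 -19.8  29.2] w 0.0003
rib px 309.0 270.0 220 398 origin est moved 94.4 lat -2.7
```

```bash
python3 -m jog '[[[0.0012,0.0016,0,0,0,0,255],[0.0018,0.0024,0,0,0,0,255],[0.0018,0.0024,0,0,0,0,255]]]'
python3 look.py w8
```

```text
clock: 7.08
eef_pos: [0.5318, -0.0463, 0.036]
tool_rot: [0.897, 0.442, -0.008, 0.008]
ft_force: [-17.8, -25.3, 32.6]
grip_width: -0.0001
t 7.08 p [ 0.5318 -0.0463  0.036 ] yaw_y -37.5 zax [-0.008 -0.021 -1.   ] cass-rel x,y mm 72.5 -5.7 F [-17.8 -25.3  32.6] w -0.0001
rib px 309.0 270.0 220 398 origin est moved 94.7 lat -2.7
```

View pics/w8.png

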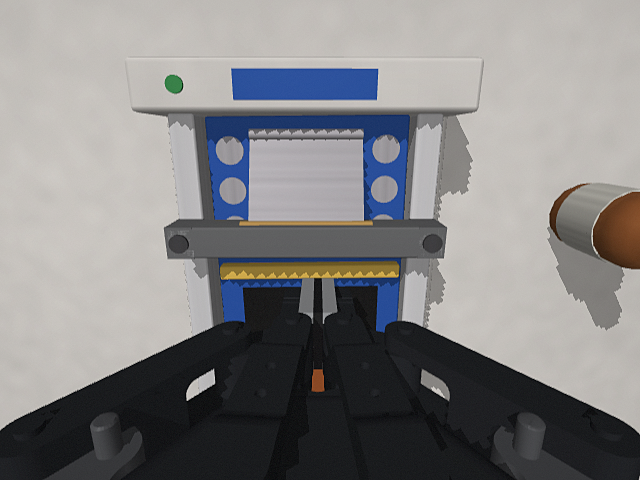

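The nose is against the stop: no motion while the push force rose to about 31 N, and the leaf lies on the nose. I take off the push and lift away.

```bash
python3 -m jog '[[[-0.0015,-0.002,0.001,0,0,0,255],[-0.0025,-0.0032,0.004,0,0,0,255],[-0.003,-0.004,0.009,0,0,0,255],[-0.003,-0.004,0.030,0,0,0,255],[-0.010,-0.014,0.065,0,0,0,255],[-0.030,-0.040,0.100,0,0,0,255],[-0.060,-0.080,0.120,0,0,0,255],[-0.060,-0.080,0.120,0,0,0,255],[-0.060,-0.080,0.120,0,0,0,255]]]'
python3 look.py w9
python3 -c "
from workcell import bot
from h import *
m=bot.camera_model('top');im=bot.camera('top');cv2.imwrite('pics/t9.png',im)
s=bot.camera('scene')[190:350,190:410]
cv2.imwrite('pics/s9.png',cv2.resize(s,None,fx=3.6,fy=3.6,interpolation=cv2.INTER_CUBIC))"
```

```text
clock: 7.88
eef_pos: [0.4755, -0.119, 0.1549]
tool_rot: [0.896, 0.443, 0.001, 0.001]
ft_force: [0.5, 0.2, -0.8]
grip_width: 0.0
t 7.88 p [ 0.4755 -0.119   0.1549] yaw_y -37.3 zax [ 0.002 -0.002 -1.   ] cass-rel x,y mm -19.4 -5.2 F [ 0.5  0.2 -0.8] w 0.0
rib px 306.0 86.0 195 366 origin est moved 93.0 lat 1.9
```

View pics/w9.png

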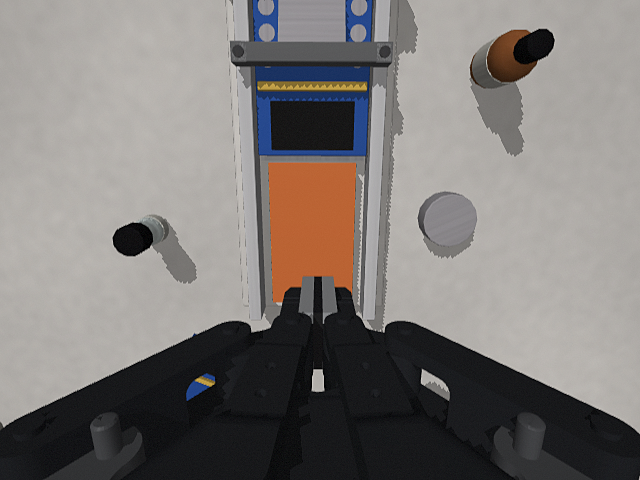

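View pics/s9.png

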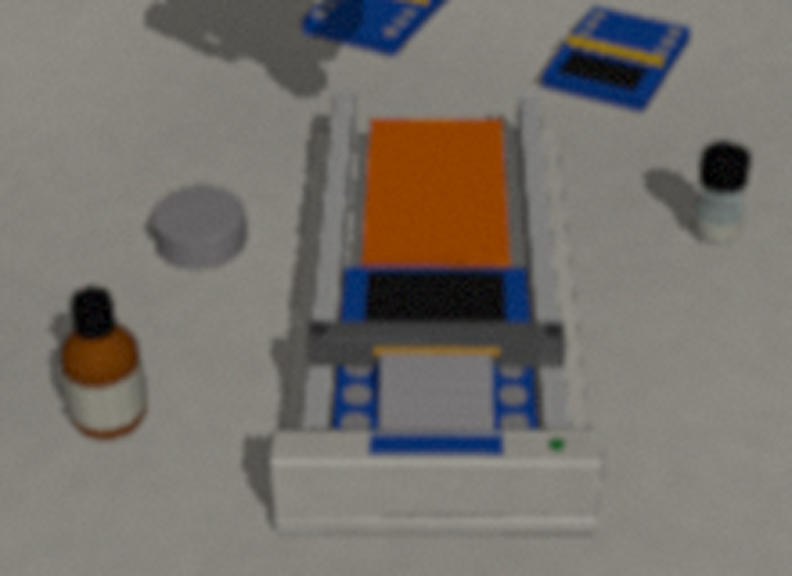

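The wrist view shows the cassette home. The rib is at row 86, just short of the bridge, and the tail is at row 155. The orange plate is visible behind it from row 162 to 300, and the vial, bottle and tin are in place. One numeric check of plate height and seating before I hand in.

```bash
python3 - <<'E'
from workcell import bot
from h import *
st(bot)
m=bot.camera_model('wrist'); im=bot.camera('wrist'); hsv=cv2.cvtColor(im,cv2.COLOR_BGR2HSV)
for n,lo,hi,r0,r1,zs in(("orange",(5,150,80),(17,255,255),180,260,(.026,.020,.014)),("blue tail",(105,120,50),(125,255,255),145,153,(.034,.028,.022))):
    a=cv2.inRange(hsv,lo,hi); L=[];
    for v in range(r0,r1,2):
        u=np.nonzero(a[v,200:420])[0]+200; L.append((v,u.min(),u.max()+1))
    L=np.array(L,float)
    for z in zs: print(n,z,"width",(np.median(np.linalg.norm(ray(m,L[:,[1,0]],z)-ray(m,L[:,[2,0]],z),axis=1))*1000).round(1))
a=lambda uv,z:(ray(m,uv,z)[0][:2]@D)*1000
print("bridge top near edge",a((310,66),.034)," rib top",a((310,86),.034)," tail",a((310,155),.028)," plate front",a((310,162),.026))
t0,t9=cv2.imread('pics/top0.png'),cv2.imread('pics/t9.png')
for k,(u,v) in dict(vial=(314,327),bottle=(347,150),tin=(396,203)).items(): print(k,"diff",cv2.absdiff(t0,t9)[v-12:v+12,u-12:u+12].mean().round(1))
E
```

```text
t 8.03 p [ 0.4763 -0.1161  0.1522] yaw_y -37.1 zax [-0.001  0.001 -1.   ] cass-rel x,y mm -16.7 -4.1 F [ 0.3  0.  -0.7] w -0.0
orange 0.026 width 65.9
orange 0.02 width 67.4
orange 0.014 width 68.9
blue tail 0.034 width 78.3
blue tail 0.028 width 80.2
blue tail 0.022 width 82.0
bridge top near edge 313.560780696254  rib top 301.0935567073917  tail 255.1246628708821  plate front 250.00935243693783
vial diff 40.8
bottle diff 49.9
tin diff 14.1
```

View pics/t9.png

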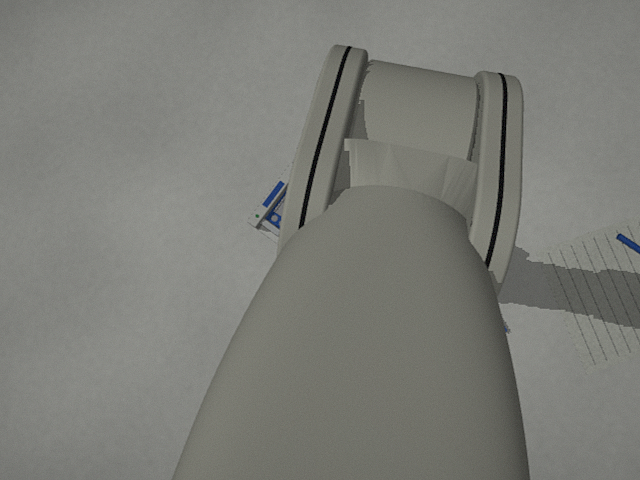

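The top view is blocked by the arm, which explains the large differences. The scene view shows the three items undisturbed, so I hand in.

```bash
python3 -c "
from workcell import bot
bot.job_done(); print(bot.get_obs()['clock'])"
```

```text
the job is handed in; nothing more can be done
the job is handed in; nothing more can be done
```

The cassette is loaded and the job is handed in; the hand-in gives no verdict. I pressed the cassette down behind the rib with shut fingertips, with about 24 N once the plate had bottomed out. I then slid it about 95 mm under the bridge and leaf to the end stop and lifted the hand clear.

**What the last checks showed**
- **Seating:** the cassette stopped moving while the push rose from about 21 to 31 N. It had travelled 93 to 96.5 mm by different measurements, against about 96 mm expected. Its width measured 80.2 mm at the height of a fully lowered cassette, so it is down on the floor.
- **Leaf spring:** in the pictures it rides on the cassette's nose. I did not measure its angle.
- **Lift plate:** the plate width fits "up" best: 65.9 mm, against 68.9 mm if it were still down and 64.4 mm measured at the start.
- **Hand and bystanders:** the hand is clear, with wrist force near zero. The scene and wrist pictures show the vial, bottle and tin still standing, with no sign of having moved.

**Check that failed:** the numeric before-and-after comparison of the vial, bottle and tin in the top camera was useless, because the arm blocked the view. Their positions rest on the scene and wrist pictures only.

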